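# Open the spare-key jar in the lockbox tray

### The arm

A 6-joint arm with a two-finger parallel gripper is mounted at the origin on the work surface. World frame = base frame: x ahead of the robot, y to its left, z up, the work surface at z = 0. Lengths are in mm, angles in rad, forces in N, time in s.
With the tool pointing down it reaches from about 275 to 750 mm from the base axis. Payload 10.2 kg.
Tool frame: the origin (TCP) lies between the finger pads; the fingertips stand ctrl.tips_ahead ahead of it and the grasp point (between the pads) lies 8 mm behind it (ctrl.tips_ahead is the distance from the TCP to the fingertips, in mm); z points along the fingers, y is the direction in which the jaws open and shut (so a half turn about z gives the same grasp; the last joint's range is limited). The gripper opens to 85 mm and grips with 20 to 120 N. Pads are 22 mm wide; open, the fingers measure 114 mm over their backs; the gripper's body (76 mm by 85 mm) begins 54 mm behind the grasp point. The pads swing forward as they close: fully open they stand 13 mm farther back than shut.
Start: joints at [-1.57, 0.313, 1.498, -0, 1.331, -0.223], TCP at [116.503, -511.916, 242.294] pointing down, gripper open.
Joint ranges: [-2.94, 2.94], [-0.97, 2.17], [0.19, 2.56], [-1.23, 4.37], [0.02, 3.11], [-2.88, 2.88]. Speed limits (rad/s): [2.39, 2.39, 3.01, 3.14, 3.14, 3.14].

### API

Orientations are given as a unit quaternion [w, x, y, z].
In Python, from rig import ctrl gives the robot as it stands. The module is installed in compiled form; this text tells all that it offers.
- The arm moves only by the tool move_arm, never from a script. Its argument "motion" is a list of rows, each an object with "offset": the shift along the tool's x, y, z in m, a list of three; "angular": the turn, a rotation vector about the tool's x, y, z in degrees, a list of three; "jaw": the finger opening in m, from 0 to 0.0854. In form: [{"offset": [tx, ty, tz], "angular": [ax, ay, az], "jaw": jaw}, ...]. A call has 1 to 5 rows; each row is the pose to reach, as a shift and turn from the pose commanded when the call began, along the tool's axes at that moment; what a row does not reach only later rows make up. A row lasts 1/8 s, in which the tool goes at most 62.5 mm and 10.7 degrees, less where a joint would pass 70% of its speed; a pose out of reach is approached as far as the arm can. A call with a gripper value outside its range is refused whole. The fingers move at their own pace and stop on an object; "squeeze" is the grip in N (left out, the last holds). Time passes only in rows, so rows that repeat a pose let the fingers close. It gives the time, the measured TCP pose, the force and the opening at its end, in the units of the state.
- ctrl.sense(): the state, without advancing time (a new reading comes with each control period).
- ctrl.capture(name): name is "side" or "top" or "wrist"; returns a dict with "img" (400x640x3 uint8, red, green, blue), "intrinsics" (3x3 intrinsics, pixels), "k1" (the pictures are not rectified: a ray, as slopes to the right and down, at radius r is drawn at 1 + k1 r^2 times it, then the intrinsics apply), "rvec" (rotation vector, rad) and "tvec" (3), from world to camera coordinates, as OpenCV has them. Camera axes: x right, y down, z forward; pixel columns grow to the right and rows downward; lengths in mm; the calibration is good to about 2 mm. A picture is of the moment at which its call begins. There is no depth.
- ctrl.finish_job(): hands the job in, once; it reports no verdict.
The state is a dict: "time_s": time; "joints": joint angles; "dq": joint speeds; "tau": joint torques, N m; "eef_pos": TCP position; "ee_rot": TCP orientation; "force": force on the tool from outside, world axes, zero at the start; "wrist_torque": the same for the moment, N m; "grip_width": opening from 0.0 (shut) to 1.0 (fully open).
Only numpy, scipy, OpenCV 4.12 (cv2) and the standard library are available. Lean on these libraries where they do the work, as an engineer would, in place of code of your own. Each camera call takes 0.05 s, during which the arm holds its last target. There are 200 camera calls.

### The job

Pull the lockbox tray straight out to its stop, then, with the square jar staying seated in its rubber bay, unscrew the jar's tight red cap anticlockwise until its thread lets go. Lift the cap straight up clear of the jar and finish still holding it level and still, just above the jar's mouth (about 2 cm), with the tray left out and everything else left where it is.

Things in the scene. Friction and masses are not known exactly. Their poses are not given: they have to be found in the camera images.
- lockbox: Fixed grey metal key lockbox, 230 deep (x) by 270 wide (y) by 104 high, open at its front (-x side). Origin: centre of its underside; -x axis points out of the front, the way the tray pulls. It stands anywhere on the counter ahead, turned a little.
- tray (a joint): How far the tray is out, m: 0 closed (start), 0.160 at its stop. It slides along the lockbox's -x axis with about 3 N of friction and stays where left. Grey front panel 256 wide, 6 thick, top 94 mm above the counter.
- tray_floor (a point): Middle of the tray floor between its two bays, on the floor's top, 14 mm above the counter, 81 mm behind the front panel's outer face; moves with the tray. The bays are square, 61.5 mm inside, with rubber walls 12 high, centred 55 mm to either side (lockbox +y and -y) of this point: one holds the jar, the other a padlock, either way round.
- tray_handle (a point): Middle of the tray's steel bar handle: a round bar 10 mm thick, 100 long, level and parallel to the front panel, 78 mm above the counter, 45 mm out from the panel's face (40 mm free behind the bar). Moves with the tray.
- jar: Loose square clear jar, 0.4 to 0.65 kg, in one of the bays, under the lockbox roof until the tray is out. Body 58 x 58 x 42 high, round threaded neck above. Origin: centre of its underside, z up its axis. The bay keeps it from turning (3 degrees of play) but not from being lifted.
- jar_mouth (a point): Centre of the jar's round mouth, on its axis, 65 mm above the jar's origin (79 mm above the counter). Neck 29 diameter, 38 over the thread.
- cap: Round ridged red plastic screw cap, 52 mm diameter, 25 high, 60 g, a white stripe on top from the centre along its +x axis. Origin: centre of its underside, z up. Screwed down it is on the jar's axis, origin 46 mm above the jar's origin, its yaw within 0.1 rad of the jar's. It stays where it is left while on the thread.
- cap_top (a point): Centre of the cap's top, 25 mm above its underside. Right-hand thread: turned anticlockwise from above the cap climbs 3.6 mm per radian (0.6 mm axial play), resisting with about 0.25 N m. It lets go once 2.25 rad anticlockwise of the jar's yaw, about 8 mm up; turning further is harmless. Sooner, pulling up lifts the jar. Free, it needs 11 mm more to clear the mouth.
- padlock_tray: Brass padlock lying flat in the tray's other bay, 63 x 40 x 20 high. Origin: centre of its underside. Leave it in its bay.
- padlock: Brass padlock lying on the counter, 63 x 40 x 20 high; bystander. Origin: underside.
- key_float: Red plastic keyring float standing on the counter, 36 diameter, 66 high plus a ring of 16; bystander. Origin: underside.
- hole_punch: Stainless steel hole punch, 120 x 45 x 62 high; bystander. Origin: underside.
- door_wedge: Green rubber door wedge, 120 x 40, up to 31 high; bystander. Origin: underside.

How it is judged:
By the outcome, as a careful person would: the job done as asked, in the order asked, and still so for the second after the job is handed in, while the arm keeps its last pose, push and grip.
It also fails if it takes over 61 s, if anything falls off the work surface, if the arm or the gripper's body presses on something with over 40 N, if the wrist force passes 120 N, or if a joint passes its speed limit or range.

## Working session

There is one attempt and no reset: what is moved stays moved. The work goes in short steps, Python scripts to look and compute and a tool call to move; the robot and the scene stay as the last step left them, time stands still between calls to the robot, and variables do not carry over. Pictures are saved under pics/ and viewed, about 8 in all and at most 12, crops included, and the job is handed in when it is done.

Besides the shell and the picture viewer there is one more tool, called after "Request:" as a command line: name --argument value ..., lists and objects as JSON in quotes. move_arm: Moves the arm, as the interface text tells. Its arguments: {"type":"object","properties":{"motion":{"type":"array","items":{"type":"object","properties":{"offset":{"type":"array","items":{"type":"number"}},"angular":{"type":"array","items":{"type":"number"}},"jaw":{"type":"number"}}}},"squeeze":{"type":"number"}},"required":["motion"]}

```bash
mkdir -p pics
cat > h.py <<'E'
import numpy as np,cv2,pickle
from scipy.spatial.transform import Rotation as R
from rig import ctrl
def cam(n,save):
    c=ctrl.capture(n); cv2.imwrite('pics/'+save+'.png',c['img'][:,:,::-1]); pickle.dump(c,open('pics/'+save+'.pkl','wb')); return c
def load(s): return pickle.load(open('pics/'+s+'.pkl','rb'))
def proj(c,P):
    P=np.atleast_2d(np.array(P,float))
    return cv2.projectPoints(P,np.array(c['rvec'],float),np.array(c['tvec'],float),np.array(c['intrinsics'],float),np.array([c['k1'],0,0,0,0.]))[0].reshape(-1,2)
def ray(c,uv):
    K=np.array(c['intrinsics'],float)
    n=cv2.undistortPoints(np.array([[uv]],float),K,np.array([c['k1'],0,0,0,0.]))[0,0]
    Rm=cv2.Rodrigues(np.array(c['rvec'],float))[0]; t=np.array(c['tvec'],float).ravel()
    return -Rm.T@t, Rm.T@np.array([n[0],n[1],1])
def atz(c,uv,z):
    o,d=ray(c,uv); return o+d*(z-o[2])/d[2]
def st():
    s=ctrl.sense(); print({k:np.round(s[k],3).tolist() for k in s if k not in('dq','tau')}); return s
E
python3 - <<'E'
from h import *
a=cam('top','top0');b=cam('side','side0')
s=st(); print(ctrl.tips_ahead, R.from_quat(np.roll(s['ee_rot'],-1)).as_matrix().round(3))
for c in(a,b): print(c['k1'],np.round(ray(c,(320,200)),2))
E
```

```text
{'time_s': 0.1, 'joints': [-1.57, 0.313, 1.498, -0.0, 1.331, -0.223], 'eef_pos': [116.506, -511.697, 241.788], 'ee_rot': [-0.001, 0.994, 0.112, 0.0], 'force': [0.127, 0.175, -0.436], 'wrist_torque': [0.055, 0.018, -0.028], 'grip_width': 1.004}
11.0 [[ 0.975  0.222 -0.   ]
 [ 0.222 -0.975  0.001]
 [ 0.    -0.001 -1.   ]]
-0.11030585241852753 [[ 4.93550e+02 -9.55000e+00  1.29537e+03]
 [ 1.10000e-01  0.00000e+00 -9.90000e-01]]
0.007875691093703847 [[-5.09300e+01  6.98630e+02  1.24791e+03]
 [ 4.40000e-01 -4.60000e-01 -7.70000e-01]]
```

View pics/top0.png

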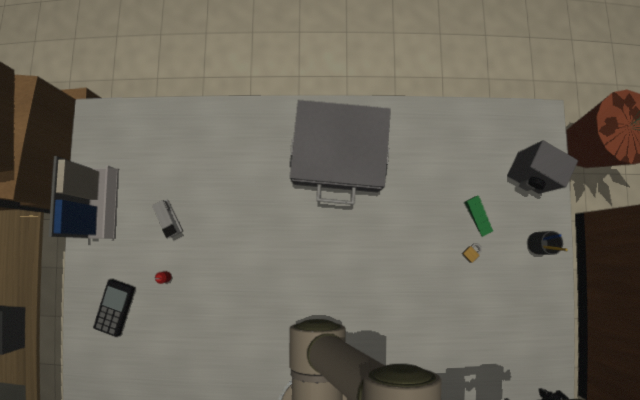

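View pics/side0.png

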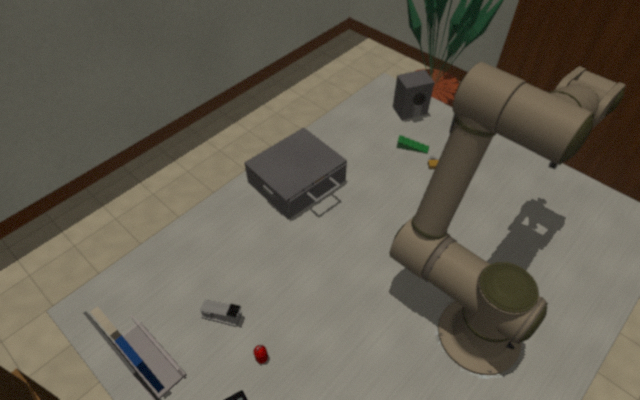

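The top view shows the lockbox at about (340,145), with its front facing down the image and the handle at about (336,200). The side view shows the same box at (296,175). Next I'll enlarge crops of both.

Run:
```python
from h import *
a=load('top0')['img'][90:220,275:405,::-1];b=load('side0')['img'][120:230,235:365,::-1]
a=cv2.resize(a,(780//2*1,390),interpolation=3);b=cv2.resize(b,(390,330),interpolation=3)
A=np.zeros((390,790,3),np.uint8);A[:,:390]=a;A[:330,400:]=b;A=cv2.convertScaleAbs(A,alpha=1.6)
cv2.imwrite('pics/crop0.png',A)
```

```text
(no output)
```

View pics/crop0.png

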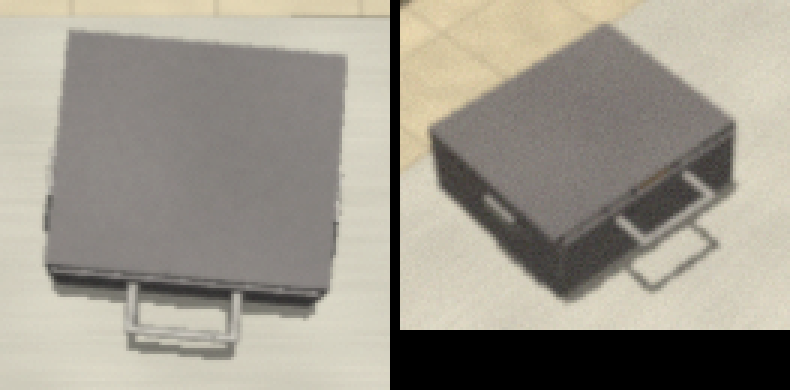

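The crop shows the roof corners and the bar ends clearly. In the top half the bar runs (128,332)–(235,341), and in the side half (645,238)–(713,195). Fitting the box pose.

Run:
```python
from h import *
from scipy.optimize import least_squares
a=load('top0');b=load('side0')
ta=np.array([[69,30],[347,57],[328,292],[47,266],[128,332],[235,341]])/3+[275,90]
tb=np.array([[205,25],[335,123],[160,240],[30,128],[245,238],[313,195]])/3+[235,120]
# model: box frame; top: backL? world y left = image left
L=np.array([[115,135,104],[115,-135,104],[-115,-135,104],[-115,135,104]],float)
def mod(p):
    c,s=np.cos(p[2]),np.sin(p[2]);f=lambda q:np.c_[p[0]+c*q[:,0]-s*q[:,1],p[1]+s*q[:,0]+c*q[:,1],q[:,2]]
    H=np.array([[p[3],50,78],[p[3],-50,78.]])
    return f(L),f(H)
def res(p,ret=0):
    B,H=mod(p);A=np.r_[proj(a,B),proj(a,H)]-ta
    Bs=proj(b,np.r_[B[[0,1,2,3]],H])-tb   # side: top corner=back-right?
    return np.r_[A,Bs].ravel() if not ret else (A,Bs)
for i in range(4): print('top',atz(a,ta[i],104).round(1),'side',atz(b,tb[i],104).round(1))
for i in(4,5): print('H',atz(a,ta[i],78).round(1),atz(b,tb[i],78).round(1))
r=least_squares(res,[650,0,0,-160]);print(r.x.round(3),r.cost);print(*[x.round(1).tolist() for x in res(r.x,1)])
print(atz(a,(471,253),20),atz(a,(478,215),20))
print(mod(r.x)[1].mean(0))
```

```text
top [910.6  57.1 104. ] side [ 881.5 -200.8  104. ]
top [ 884.7 -210.4  104. ] side [ 654.7 -182.5  104. ]
top [ 656.5 -188.1  104. ] side [677.   76.6 104. ]
top [680.5  75.6 104. ] side [905.6  61.2 104. ]
H [ 6.211e+02 -5.000e-01  7.800e+01] [627.4  -2.9  78. ]
H [ 612.7 -102.5   78. ] [ 614.7 -100.6   78. ]
[ 7.81741e+02 -8.33390e+01 -3.98000e-01 -1.65494e+02] 6736.771799262822
[[21.0, -9.8], [14.9, 16.7], [-8.7, 11.7], [-3.4, -16.6], [-9.5, -9.5], [-13.0, 1.0]] [[-50.9, 19.9], [-24.6, -33.9], [61.6, -31.5], [30.3, 30.7], [-11.0, 1.7], [-6.0, 6.6]]
[ 470.27962984 -460.93660793   20.        ] [ 584.70067083 -485.8725965    20.        ]
[629.18375785 -19.19667512  78.        ]
```

Run:
```python
from h import *
from scipy.optimize import least_squares
a=load('top0');b=load('side0')
ta=np.array([[69,30],[347,57],[328,292],[47,266],[128,332],[235,341]])/3+[275,90]
tb=np.array([[205,25],[335,123],[160,240],[30,128],[245,238],[313,195]])/3+[235,120]
L=np.array([[115,135,104],[115,-135,104],[-115,-135,104],[-115,135,104]],float)
def mod(p):
    f=lambda q:np.c_[R.from_euler('z',p[2]).apply(q)+[p[0],p[1],0]]
    return f(L),f(np.array([[p[3],50,78],[p[3],-50,78.]]))
def res(p):
    B,H=mod(p);return np.r_[proj(a,np.r_[B,H])-ta,proj(b,np.r_[B[[1,2,3,0]],H])-tb]
r=least_squares(lambda p:res(p).ravel(),[780,-66,-.1,-160],loss='soft_l1');print(r.x.round(3),r.cost);print(res(r.x).round(1).tolist())
print(mod(r.x)[1].mean(0))
s=st();M=R.from_quat(np.roll(s['ee_rot'],-1)).as_matrix()
h=mod(r.x)[1].mean(0); print('offset to 150 above, world',h-s['eef_pos'],'tool',M.T@(np.array([h[0],h[1],150])-s['eef_pos']))
```

```text
[ 7.82590e+02 -6.54050e+01 -8.70000e-02 -1.64904e+02] 5.6410720946073365
[[-0.7, 0.6], [-0.2, -0.2], [0.6, 0.1], [-1.2, 0.3], [0.3, -0.5], [-0.6, -0.4], [1.0, -1.7], [1.1, -1.3], [-1.2, -0.0], [-0.2, -0.8], [0.7, 1.0], [0.2, 0.1]]
[618.31089257 -51.06360572  78.        ]
{'time_s': 0.1, 'joints': [-1.57, 0.313, 1.498, -0.0, 1.331, -0.223], 'eef_pos': [116.506, -511.697, 241.788], 'ee_rot': [-0.001, 0.994, 0.112, 0.0], 'force': [0.127, 0.175, -0.436], 'wrist_torque': [0.055, 0.018, -0.028], 'grip_width': 1.004}
offset to 150 above, world [ 501.80521274  460.63294708 -163.78762765] tool [ 591.51225233 -337.65043532   92.3124636 ]
```

Request:
move_arm --motion '[{"offset": [0.052,-0.03,0],"angular": [0,0,-10],"jaw": 0.04},{"offset": [0.104,-0.06,0],"angular": [0,0,-20],"jaw": 0.04},{"offset": [0.156,-0.09,0],"angular": [0,0,-30],"jaw": 0.04},{"offset": [0.208,-0.12,0],"angular": [0,0,-40],"jaw": 0.04},{"offset": [0.26,-0.15,0],"angular": [0,0,-50],"jaw": 0.04}]'

```text
time_s: 0.72
eef_pos: [337.8, -306.4, 242.2]
ee_rot: [-0.0, 0.852, 0.524, 0.0]
force: [0.5, -0.9, -0.3]
grip_width: 0.468
```

Request:
move_arm --motion '[{"offset": [0.054,0.02,0],"angular": [0,0,-6],"jaw": 0.04},{"offset": [0.108,0.04,0],"angular": [0,0,-12],"jaw": 0.04},{"offset": [0.162,0.06,0],"angular": [0,0,-18],"jaw": 0.04},{"offset": [0.216,0.08,0],"angular": [0,0,-22.2],"jaw": 0.04},{"offset": [0.27,0.1,0],"angular": [0,0,-22.2],"jaw": 0.04}]'

```text
time_s: 1.35
eef_pos: [550.1, -111.8, 242.0]
ee_rot: [-0.0, 0.737, 0.676, -0.0]
force: [-0.1, -1.3, 0.1]
grip_width: 0.468
```

```bash
cat >> h.py <<'E'
def to(P,yaxis_deg=None):
    "tool-frame offset to world P; and turn about tool z to bring tool y to world angle (mod 180)"
    s=st();M=R.from_quat(np.roll(s['ee_rot'],-1)).as_matrix()
    print('off mm',(M.T@(np.array(P)-s['eef_pos'])).round(1))
    a=np.degrees(np.arctan2(M[1,1],M[0,1]));print('y angle',a.round(2),'z',M[:,2].round(4))
    if yaxis_deg is not None: print('turn',(-((yaxis_deg-a+90)%180-90)).round(2))
E
python3 -c "
from h import *
to([618.3,-51.1,150],-5)
cam('wrist','w1')"
```

```text
{'time_s': 1.35, 'joints': [-0.409, 0.394, 1.385, -0.0, 1.363, -0.323], 'eef_pos': [550.141, -111.847, 242.034], 'ee_rot': [-0.0, 0.737, 0.676, -0.0], 'force': [-0.082, -1.343, 0.072], 'wrist_torque': [-0.051, -0.017, 0.002], 'grip_width': 0.468}
off mm [66.4 62.7 92. ]
y angle -4.93 z [-5.e-04  1.e-04 -1.e+00]
turn 0.07
```

View pics/w1.png

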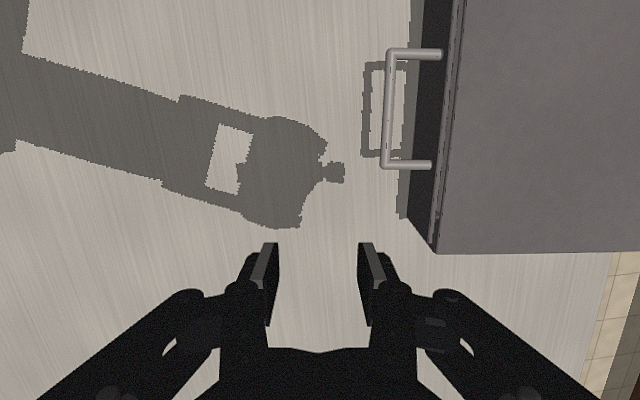

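The wrist view shows the bar running from (392,52) to (385,163), with the box's front edge running from (462,0) to (435,252).

```bash
python3 -c "
from h import *
c=load('w1')
p=atz(c,(391,54),78);q=atz(c,(385,162),78);print(p,q,(p+q)/2,np.hypot(*(p-q)[:2]),np.degrees(np.arctan2(*(p-q)[:2])))
e=[atz(c,u,104) for u in ((462,5),(436,248))];print(e,np.degrees(np.arctan2(*(e[0]-e[1])[:2])))"
```

```text
[6.24392778e+02 5.68069870e-02 7.80000000e+01] [616.3231557  -97.10756663  78.        ] [620.35796695 -48.52537982  78.        ] 97.49889387530051 4.747590490162777
[array([676.2064656 ,  29.84034564, 104.        ]), array([ 659.34469384, -180.75918296,  104.        ])] 4.577654357837202
```

Request:
move_arm --motion '[{"offset": [0.034,0.032,0],"jaw": 0.034},{"offset": [0.0676,0.0643,0.02],"jaw": 0.034},{"offset": [0.0676,0.0643,0.05],"jaw": 0.034},{"offset": [0.0676,0.0643,0.08],"jaw": 0.034},{"offset": [0.0676,0.0643,0.1],"jaw": 0.034}]'

```text
schema error: expected keys offset, angular, jaw
```

```bash
python3 -c "
from h import *
to([620,-50,70],-4.8)
cam('wrist','w2')"
```

```text
{'time_s': 1.4, 'joints': [-0.401, 0.399, 1.379, 0.003, 1.364, -0.318], 'eef_pos': [553.25, -107.441, 241.584], 'ee_rot': [-0.0, 0.736, 0.677, 0.001], 'force': [1.128, 5.534, -0.988], 'wrist_torque': [0.196, -0.013, 0.036], 'grip_width': 0.469}
off mm [ 62.4  61.6 171.8]
y angle -4.75 z [ 0.0011  0.0023 -1.    ]
turn 0.05
```

View pics/w2.png

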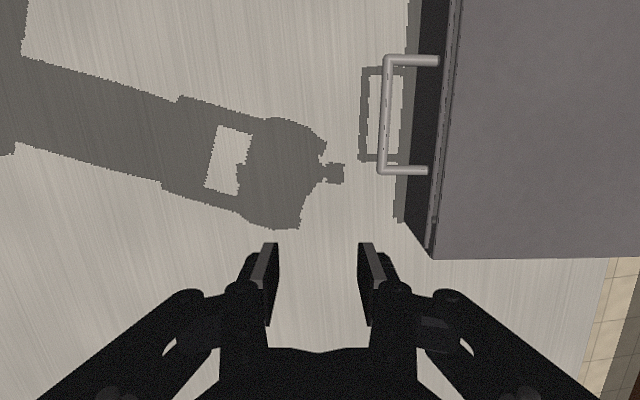

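The move was refused because rows need the "angular" key. The picture shows the same view as before, so nothing was disturbed. Sending it again.

Request:
move_arm --motion '[{"offset": [0.034,0.033,0],"angular": [0,0,0],"jaw": 0.034},{"offset": [0.068,0.065,0.02],"angular": [0,0,0],"jaw": 0.034},{"offset": [0.068,0.065,0.05],"angular": [0,0,0],"jaw": 0.034},{"offset": [0.068,0.065,0.08],"angular": [0,0,0],"jaw": 0.034},{"offset": [0.068,0.065,0.08],"angular": [0,0,0],"jaw": 0.034}]'

```text
time_s: 2.08
eef_pos: [618.4, -51.5, 160.2]
ee_rot: [-0.002, 0.737, 0.676, -0.001]
force: [0.3, -0.6, -0.2]
grip_width: 0.4
```

```bash
python3 -c "
from h import *
to([620,-50,70],-4.8);cam('wrist','w3');to([620,-50,70],-4.8)"
```

```text
{'time_s': 2.075, 'joints': [-0.272, 0.593, 1.295, -0.0, 1.259, -0.184], 'eef_pos': [618.422, -51.466, 160.167], 'ee_rot': [-0.002, 0.737, 0.676, -0.001], 'force': [0.304, -0.607, -0.186], 'wrist_torque': [-0.005, -0.01, 0.003], 'grip_width': 0.4}
off mm [ 1.5  1.9 90.2]
y angle -5.0 z [-0.0049  0.0013 -1.    ]
turn -0.2
{'time_s': 2.125, 'joints': [-0.272, 0.591, 1.292, -0.0, 1.26, -0.184], 'eef_pos': [619.295, -51.717, 162.19], 'ee_rot': [-0.001, 0.737, 0.676, -0.0], 'force': [0.205, -1.083, 0.817], 'wrist_torque': [-0.045, 0.032, 0.005], 'grip_width': 0.4}
off mm [ 1.8  0.7 92.2]
y angle -5.01 z [-1.4e-03  3.0e-04 -1.0e+00]
turn -0.21
```

Request:
move_arm --motion '[{"offset": [0.001,0.001,0.035],"angular": [0,0,0],"jaw": 0.034},{"offset": [0.001,0.001,0.065],"angular": [0,0,0],"jaw": 0.034},{"offset": [0.001,0.001,0.085],"angular": [0,0,0],"jaw": 0.034},{"offset": [0.001,0.001,0.092],"angular": [0,0,0],"jaw": 0.034},{"offset": [0.001,0.001,0.092],"angular": [0,0,0],"jaw": 0.034}]'

```text
time_s: 2.75
eef_pos: [621.2, -50.7, 71.4]
ee_rot: [0.001, 0.737, 0.676, 0.0]
force: [0.3, 0.2, 0.6]
grip_width: 0.397
```

Request:
move_arm --motion '[{"offset": [0,0,0],"angular": [0,0,0],"jaw": 0.0},{"offset": [0,0,0],"angular": [0,0,0],"jaw": 0.0},{"offset": [0,0,0],"angular": [0,0,0],"jaw": 0.0},{"offset": [0,0,0],"angular": [0,0,0],"jaw": 0.0}]' --squeeze 30

```text
time_s: 3.25
eef_pos: [620.5, -50.5, 71.6]
ee_rot: [0.0, 0.737, 0.676, -0.0]
force: [-4.8, 0.2, 5.0]
grip_width: 0.105
```

Request:
move_arm --motion '[{"offset": [0,-0.008,0],"angular": [0,0,0],"jaw": 0.0},{"offset": [0,-0.022,0],"angular": [0,0,0],"jaw": 0.0},{"offset": [0,-0.038,0],"angular": [0,0,0],"jaw": 0.0},{"offset": [0,-0.054,0],"angular": [0,0,0],"jaw": 0.0},{"offset": [0,-0.07,0],"angular": [0,0,0],"jaw": 0.0}]'

```text
time_s: 3.88
eef_pos: [551.4, -44.4, 71.6]
ee_rot: [0.002, 0.737, 0.676, 0.001]
force: [3.5, 0.1, 4.6]
grip_width: 0.103
```

Request:
move_arm --motion '[{"offset": [0,-0.016,0],"angular": [0,0,0],"jaw": 0.0},{"offset": [0,-0.032,0],"angular": [0,0,0],"jaw": 0.0},{"offset": [0,-0.048,0],"angular": [0,0,0],"jaw": 0.0},{"offset": [0,-0.062,0],"angular": [0,0,0],"jaw": 0.0},{"offset": [0,-0.072,0],"angular": [0,0,0],"jaw": 0.0}]'

```text
time_s: 4.5
eef_pos: [479.6, -37.9, 71.5]
ee_rot: [0.001, 0.737, 0.676, 0.001]
force: [2.6, 3.0, 5.4]
grip_width: 0.1
```

Request:
move_arm --motion '[{"offset": [0,-0.006,0],"angular": [0,0,0],"jaw": 0.0},{"offset": [0,-0.012,0],"angular": [0,0,0],"jaw": 0.0},{"offset": [0,-0.016,0],"angular": [0,0,0],"jaw": 0.0},{"offset": [0,-0.019,0],"angular": [0,0,0],"jaw": 0.0},{"offset": [0,-0.02,0],"angular": [0,0,0],"jaw": 0.0}]'

```text
time_s: 5.12
eef_pos: [461.0, -36.3, 71.6]
ee_rot: [0.002, 0.737, 0.675, 0.002]
force: [12.5, 4.3, 0.4]
grip_width: 0.103
```

```bash
python3 -c "
from h import *
print(np.array([620.5,-50.5])-160*np.array([.9962,-.0857]));st();cam('wrist','w4')"
```

```text
[461.108 -36.788]
{'time_s': 5.125, 'joints': [-0.334, 0.4, 1.884, 0.002, 0.851, -0.247], 'eef_pos': [461.034, -36.287, 71.579], 'ee_rot': [0.002, 0.737, 0.675, 0.002], 'force': [12.493, 4.335, 0.443], 'wrist_torque': [0.744, -1.674, 0.026], 'grip_width': 0.103}
```

View pics/w4.png

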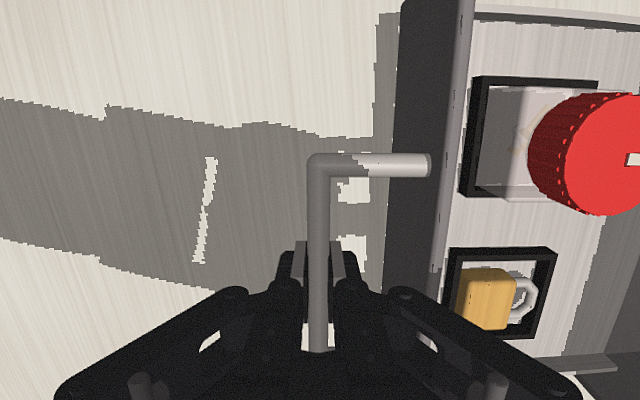

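The wrist view shows the tray fully out: commanded 160 mm, with 12 N against the stop. The jar with its red cap (about (600,155), stripe pointing right) is in the +y bay and the padlock is in the -y bay. I'll release the handle, lift and look at the cap from above.

Request:
move_arm --motion '[{"offset": [0,0.001,0],"angular": [0,0,0],"jaw": 0.034},{"offset": [0,0.001,0],"angular": [0,0,0],"jaw": 0.034},{"offset": [0,0.001,0],"angular": [0,0,0],"jaw": 0.034},{"offset": [0,0.001,-0.03],"angular": [0,0,0],"jaw": 0.034},{"offset": [0,0.001,-0.07],"angular": [0,0,0],"jaw": 0.034}]'

```text
time_s: 5.8
eef_pos: [459.7, -36.3, 140.6]
ee_rot: [-0.001, 0.737, 0.676, -0.001]
force: [-0.1, 0.5, -0.7]
grip_width: 0.399
```

Request:
move_arm --motion '[{"offset": [0,0,-0.04],"angular": [0,0,0],"jaw": 0.085},{"offset": [0,0.04,-0.07],"angular": [0,0,0],"jaw": 0.085},{"offset": [0,0.08,-0.08],"angular": [0,0,0],"jaw": 0.085},{"offset": [0,0.12,-0.08],"angular": [0,0,0],"jaw": 0.085},{"offset": [0,0.12,-0.08],"angular": [0,0,0],"jaw": 0.085}]'

```text
time_s: 6.42
eef_pos: [581.0, -47.1, 219.2]
ee_rot: [-0.0, 0.737, 0.676, -0.0]
force: [-0.2, 0.2, -0.6]
grip_width: 0.999
```

```bash
python3 -c "
from h import *
import time
c=cam('wrist','w5');to([591.2,7.7,72],-4.8)
p=proj(c,[[591.2,7.7,85]])[0];print(p)
hsv=cv2.cvtColor(c['img'],cv2.COLOR_RGB2HSV)
m=((hsv[...,1]>150)&((hsv[...,0]<8)|(hsv[...,0]>172))&(hsv[...,2]>170)).astype('uint8');
k=max(cv2.findContours(m,0,2)[0],key=cv2.contourArea);print(cv2.minEnclosingCircle(k),cv2.boundingRect(k))
"
```

```text
{'time_s': 6.475, 'joints': [-0.282, 0.456, 1.353, -0.0, 1.334, -0.195], 'eef_pos': [579.874, -46.84, 219.361], 'ee_rot': [-0.001, 0.737, 0.676, -0.0], 'force': [-0.509, -0.988, 0.063], 'wrist_torque': [-0.036, 0.004, -0.02], 'grip_width': 0.995}
off mm [ 55.3   6.8 147.4]
y angle -4.97 z [-1.7e-03  4.0e-04 -1.0e+00]
turn -0.17
[325.19871851 127.51491826]
((325.140625, 124.9765625), 30.98858070373535) (295, 94, 61, 61)
```

View pics/w5.png

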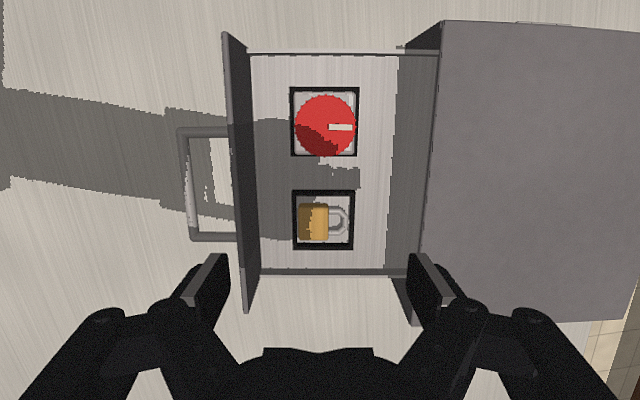

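The wrist view shows the cap top centred near (326,125) with its stripe pointing right (+x), the padlock in the lower bay, and the handle released. That is within 2.5 px of the prediction.

```bash
python3 -c "
from h import *
c=load('w5');print(atz(c,(325.5,125),85),atz(c,(295,125),85)-atz(c,(356,125),85));print(ray(c,(320,200))[0])
print(atz(c,(324,121),14+12), 'bay outer ctr')
to([591.4,9,72],-105)"
```

```text
[591.61926766   9.75809728  85.        ] [-51.27808719   4.3963506    0.        ]
[586.88752472  28.93097401 350.89040669]
[591.4548945    9.65603465  26.        ] bay outer ctr
{'time_s': 6.475, 'joints': [-0.282, 0.456, 1.353, -0.0, 1.334, -0.195], 'eef_pos': [579.874, -46.84, 219.361], 'ee_rot': [-0.001, 0.737, 0.676, -0.0], 'force': [-0.509, -0.988, 0.063], 'wrist_torque': [-0.036, 0.004, -0.02], 'grip_width': 0.995}
off mm [ 56.6   6.9 147.4]
y angle -4.97 z [-1.7e-03  4.0e-04 -1.0e+00]
turn -79.97
```

Request:
move_arm --motion '[{"offset": [0.02,0.003,0],"angular": [0,0,10],"jaw": 0.085},{"offset": [0.04,0.005,0],"angular": [0,0,20],"jaw": 0.085},{"offset": [0.0568,0.0067,0],"angular": [0,0,30],"jaw": 0.085},{"offset": [0.0568,0.0067,0.02],"angular": [0,0,40],"jaw": 0.085},{"offset": [0.0568,0.0067,0.04],"angular": [0,0,50],"jaw": 0.085}]'

```text
time_s: 7.1
eef_pos: [590.5, 9.4, 180.1]
ee_rot: [0.0, 0.954, 0.298, -0.0]
force: [-0.2, 0.9, -0.5]
grip_width: 0.993
```

Request:
move_arm --motion '[{"offset": [0,0,0.02],"angular": [0,0,10],"jaw": 0.085},{"offset": [0,0,0.04],"angular": [0,0,20],"jaw": 0.085},{"offset": [0,0,0.04],"angular": [0,0,30],"jaw": 0.085},{"offset": [0,0,0.04],"angular": [0,0,40],"jaw": 0.085},{"offset": [0,0,0.04],"angular": [0,0,50],"jaw": 0.085}]'

```text
time_s: 7.72
eef_pos: [590.5, 9.2, 140.5]
ee_rot: [0.0, 0.991, -0.133, -0.0]
force: [0.1, -0.4, 0.5]
grip_width: 1.001
```

Request:
move_arm --motion '[{"offset": [0,0,0],"angular": [0,0,0],"jaw": 0.085},{"offset": [0,0,0],"angular": [0,0,0],"jaw": 0.085}]'

```text
time_s: 7.98
eef_pos: [591.1, 9.1, 140.5]
ee_rot: [0.0, 0.992, -0.129, -0.0]
force: [-0.4, -0.2, 0.7]
grip_width: 1.0
```

```bash
python3 -c "
from h import *
to([591.5,9.2,72]);c=cam('wrist','w6')"
```

```text
{'time_s': 7.975, 'joints': [-0.183, 0.549, 1.423, -0.0, 1.17, 1.646], 'eef_pos': [591.086, 9.129, 140.459], 'ee_rot': [0.0, 0.992, -0.129, -0.0], 'force': [-0.374, -0.156, 0.701], 'wrist_torque': [-0.007, -0.01, -0.031], 'grip_width': 1.0}
off mm [ 0.4 -0.2 68.5]
y angle -104.79 z [-1.e-04 -0.e+00 -1.e+00]
```

View pics/w6.png

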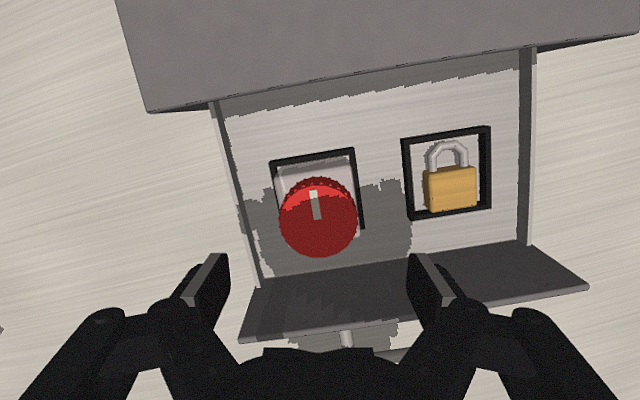

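The cap top is at (318,218), centred laterally between the fingers (about 320). Checking that position numerically.

```bash
python3 -c "
from h import *
c=load('w6');print(atz(c,(318,218),85),proj(c,[[591.5,9.2,85]]));print(atz(c,(279,218),85)-atz(c,(357,218),85))"
```

```text
[594.40466236   7.73119066  85.        ] [[316.95524763 222.5648361 ]]
[12.9163097  48.97461071  0.        ]
```

```bash
python3 -c "
from h import *
for n,s in(('w6',None),):
  c=load(n);p=np.array([591.086,9.129,140.459]);M=R.from_quat([.992,-.129,0,0]).as_matrix()
  for x in(-11,11):
    for d in(-20,-10,0,5,11): print(x,d,proj(c,[p+M@[x,y,d] for y in(-42.7,42.7)]).round(0).tolist())
c=load('w4');p=np.array([461.03,-36.29,71.6]);M=R.from_quat([.737,.675,.002,.002]).as_matrix()
for x in(-11,11):
  for d in(0,11): print('shut',x,d,proj(c,[p+M@[x,y,d] for y in(-5,5)]).round(0).tolist())
print(ctrl.tips_ahead)
"
```

```text
-11 -20 [[219.0, 311.0], [415.0, 311.0]]
-11 -10 [[225.0, 298.0], [409.0, 298.0]]
-11 0 [[231.0, 285.0], [403.0, 286.0]]
-11 5 [[234.0, 280.0], [401.0, 280.0]]
-11 11 [[236.0, 274.0], [398.0, 274.0]]
11 -20 [[213.0, 267.0], [421.0, 267.0]]
11 -10 [[221.0, 255.0], [414.0, 255.0]]
11 0 [[227.0, 245.0], [407.0, 245.0]]
11 5 [[230.0, 241.0], [405.0, 241.0]]
11 11 [[233.0, 236.0], [401.0, 236.0]]
shut -11 0 [[309.0, 287.0], [329.0, 287.0]]
shut -11 11 [[310.0, 275.0], [329.0, 275.0]]
shut 11 0 [[309.0, 247.0], [330.0, 247.0]]
shut 11 11 [[309.0, 237.0], [329.0, 237.0]]
11.0
```

Comparing projected pad corners with the pictures, tips_ahead applies with the jaws shut. At 52 mm opening the tips sit a few mm farther back, so TCP z = 68 puts them around 60–63.

Request:
move_arm --motion '[{"offset": [0.0013,0,0.025],"angular": [0,0,0],"jaw": 0.085},{"offset": [0.0013,0,0.05],"angular": [0,0,0],"jaw": 0.085},{"offset": [0.0013,0,0.067],"angular": [0,0,0],"jaw": 0.085},{"offset": [0.0013,0,0.0725],"angular": [0,0,0],"jaw": 0.085},{"offset": [0.0013,0,0.0725],"angular": [0,0,0],"jaw": 0.065}]'

```text
time_s: 8.65
eef_pos: [593.0, 8.8, 68.1]
ee_rot: [0.0, 0.991, -0.13, 0.0]
force: [0.0, -0.3, 0.0]
grip_width: 0.815
```

Request:
move_arm --motion '[{"offset": [0,0,0],"angular": [0,0,0],"jaw": 0.055},{"offset": [0,0,0],"angular": [0,0,0],"jaw": 0.04},{"offset": [0,0,0],"angular": [0,0,0],"jaw": 0.04},{"offset": [0,0,0],"angular": [0,0,0],"jaw": 0.04}]' --squeeze 25

```text
time_s: 9.15
eef_pos: [593.2, 8.6, 68.5]
ee_rot: [0.0, 0.991, -0.13, 0.001]
force: [0.7, -0.9, 6.8]
grip_width: 0.6
```

```bash
python3 -c "
from h import *
to([592,9,68]);c=cam('wrist','w7')"
```

```text
{'time_s': 9.15, 'joints': [-0.183, 0.641, 1.478, -0.0, 1.021, 1.65], 'eef_pos': [593.226, 8.6, 68.538], 'ee_rot': [0.0, 0.991, -0.13, 0.001], 'force': [0.688, -0.935, 6.814], 'wrist_torque': [-0.207, 0.084, 0.017], 'grip_width': 0.6}
off mm [-1.3 -0.1  0.5]
y angle -104.98 z [ 1.5e-03 -5.0e-04 -1.0e+00]
```

View pics/w7.png

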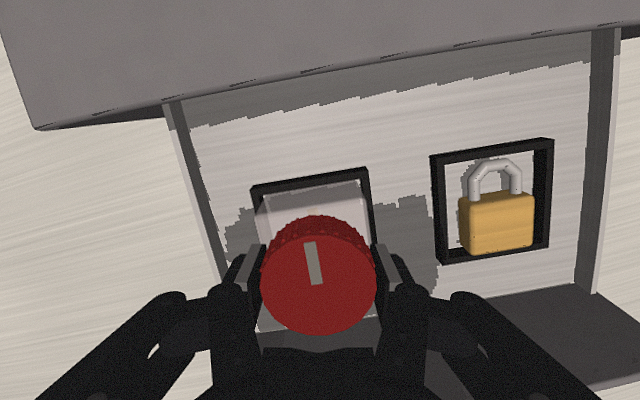

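The fingers hold the cap at 51 mm opening; its top centre is at (318,275). I'll check how well it's centred along the pads.

```bash
python3 -c "
from h import *
c=load('w7');print(proj(c,[[593.2,8.6,85]]),atz(c,(318,275),85))"
```

```text
[[317.04660948 285.57930418]] [598.14172898   6.85610651  85.        ]
```

Request:
move_arm --motion '[{"offset": [0,0,0],"angular": [0,0,0],"jaw": 0.04},{"offset": [0,0,0],"angular": [0,0,0],"jaw": 0.04},{"offset": [0,0,0],"angular": [0,0,-4],"jaw": 0.04},{"offset": [0,0,-0.0003],"angular": [0,0,-9],"jaw": 0.04},{"offset": [0,0,-0.0006],"angular": [0,0,-14],"jaw": 0.04}]' --squeeze 80

```text
time_s: 9.82
eef_pos: [593.3, 8.8, 69.4]
ee_rot: [0.0, 1.0, -0.007, 0.001]
force: [0.1, 0.2, 5.9]
grip_width: 0.584
```

```bash
python3 -c "
from h import *
to([593,8.7,68])"
```

```text
{'time_s': 9.825, 'joints': [-0.183, 0.64, 1.477, 0.0, 1.023, 1.403], 'eef_pos': [593.346, 8.78, 69.397], 'ee_rot': [0.0, 1.0, -0.007, 0.001], 'force': [0.065, 0.225, 5.892], 'wrist_torque': [0.042, 0.038, -0.25], 'grip_width': 0.584}
off mm [-0.3  0.1  1.4]
y angle -90.84 z [ 1.9e-03 -1.0e-04 -1.0e+00]
```

The wrist moment reads -0.25 N m, which is the thread's resistance, so the cap is turning. Continuing.

Request:
move_arm --motion '[{"offset": [0,0,-0.0004],"angular": [0,0,-6],"jaw": 0.04},{"offset": [0,0,-0.0008],"angular": [0,0,-12],"jaw": 0.04},{"offset": [0,0,-0.0012],"angular": [0,0,-18],"jaw": 0.04},{"offset": [0,0,-0.0015],"angular": [0,0,-24],"jaw": 0.04},{"offset": [0,0,-0.0019],"angular": [0,0,-30],"jaw": 0.04}]'

```text
time_s: 10.45
eef_pos: [593.1, 9.3, 70.9]
ee_rot: [-0.0, 0.968, 0.252, 0.001]
force: [-1.6, 3.1, 7.9]
grip_width: 0.589
```

Request:
move_arm --motion '[{"offset": [0,0,-0.0004],"angular": [0,0,-6],"jaw": 0.04},{"offset": [0,0,-0.0008],"angular": [0,0,-12],"jaw": 0.04},{"offset": [0,0,-0.0012],"angular": [0,0,-18],"jaw": 0.04},{"offset": [0,0,-0.0015],"angular": [0,0,-24],"jaw": 0.04},{"offset": [0,0,-0.0019],"angular": [0,0,-30],"jaw": 0.04}]'

```text
time_s: 11.08
eef_pos: [592.9, 9.6, 73.0]
ee_rot: [-0.0, 0.87, 0.494, 0.001]
force: [-1.6, 5.5, 7.3]
grip_width: 0.584
```

```bash
python3 -c "
from h import *
to([593,8.7,68]);c=cam('wrist','w8')
cv2.imwrite('pics/w8c.png',c['img'][:,:,::-1])"
```

```text
{'time_s': 11.075, 'joints': [-0.182, 0.634, 1.475, 0.002, 1.031, 0.355], 'eef_pos': [592.896, 9.643, 73.016], 'ee_rot': [-0.0, 0.87, 0.494, 0.001], 'force': [-1.57, 5.495, 7.279], 'wrist_torque': [0.683, 0.321, -0.443], 'grip_width': 0.584}
off mm [-0.8  0.6  5. ]
y angle -30.83 z [ 7.0e-04  1.5e-03 -1.0e+00]
```

View pics/w8c.png

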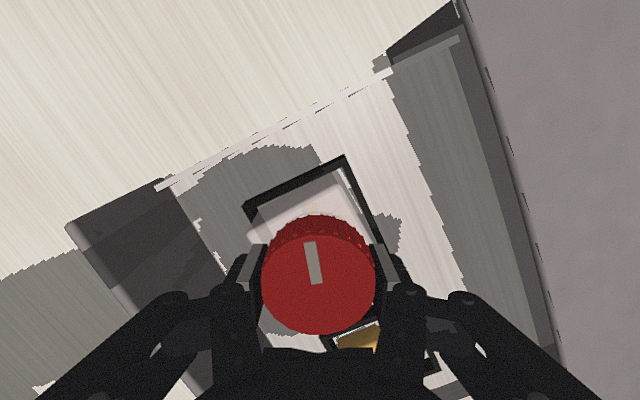

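The stripe hasn't moved relative to the gripper, so there's no slip, and the jar is still in its bay. Continuing to about 160° in total.

Request:
move_arm --motion '[{"offset": [0,0,-0.0004],"angular": [0,0,-6],"jaw": 0.04},{"offset": [0,0,-0.0008],"angular": [0,0,-12],"jaw": 0.04},{"offset": [0,0,-0.0012],"angular": [0,0,-18],"jaw": 0.04},{"offset": [0,0,-0.0015],"angular": [0,0,-24],"jaw": 0.04},{"offset": [0,0,-0.0019],"angular": [0,0,-30],"jaw": 0.04}]'

```text
time_s: 11.75
eef_pos: [592.6, 9.8, 74.4]
ee_rot: [-0.001, 0.713, 0.702, 0.001]
force: [-2.4, 4.7, 7.4]
grip_width: 0.585
```

Request:
move_arm --motion '[{"offset": [0,0,-0.0004],"angular": [0,0,-6],"jaw": 0.04},{"offset": [0,0,-0.0008],"angular": [0,0,-12],"jaw": 0.04},{"offset": [0,0,-0.0012],"angular": [0,0,-18],"jaw": 0.04},{"offset": [0,0,-0.0015],"angular": [0,0,-24],"jaw": 0.04},{"offset": [0,0,-0.0019],"angular": [0,0,-30],"jaw": 0.04}]'

```text
time_s: 12.38
eef_pos: [593.3, 9.1, 76.9]
ee_rot: [0.001, 0.506, 0.863, 0.001]
force: [-1.7, 1.2, 6.2]
grip_width: 0.586
```

Request:
move_arm --motion '[{"offset": [0,0,-0.0004],"angular": [0,0,-6],"jaw": 0.04},{"offset": [0,0,-0.0008],"angular": [0,0,-12],"jaw": 0.04},{"offset": [0,0,-0.0012],"angular": [0,0,-18],"jaw": 0.04},{"offset": [0,0,-0.0015],"angular": [0,0,-24],"jaw": 0.04},{"offset": [0,0,-0.0017],"angular": [0,0,-28],"jaw": 0.04}]'

```text
time_s: 13.0
eef_pos: [592.9, 9.3, 78.5]
ee_rot: [0.0, 0.283, 0.959, 0.001]
force: [-2.2, 2.9, 8.9]
grip_width: 0.586
```

```bash
python3 -c "
from h import *
to([593,8.7,68]);c=cam('wrist','w9');st()"
```

```text
{'time_s': 13.0, 'joints': [-0.182, 0.627, 1.472, 0.001, 1.042, -1.18], 'eef_pos': [592.9, 9.343, 78.496], 'ee_rot': [0.0, 0.283, 0.959, 0.001], 'force': [-2.17, 2.927, 8.871], 'wrist_torque': [0.462, 0.312, -0.18], 'grip_width': 0.586}
off mm [-0.4 -0.5 10.5]
y angle 57.16 z [ 7.e-04  9.e-04 -1.e+00]
{'time_s': 13.05, 'joints': [-0.182, 0.627, 1.471, 0.001, 1.042, -1.183], 'eef_pos': [593.016, 9.258, 78.621], 'ee_rot': [0.0, 0.281, 0.96, 0.0], 'force': [-2.614, 1.309, 8.457], 'wrist_torque': [0.145, 0.373, 0.012], 'grip_width': 0.579}
```

View pics/w9.png

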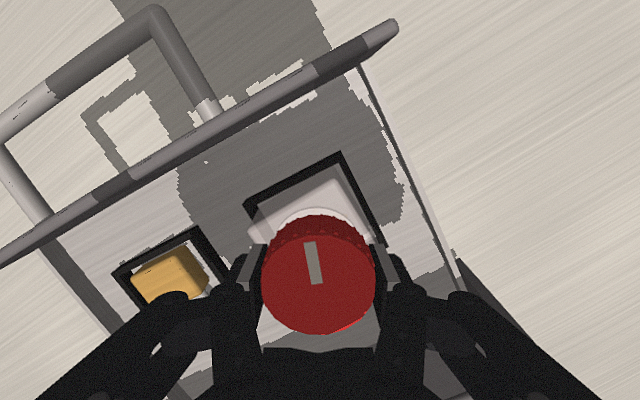

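No slip over about 162°, and the wrist moment has dropped to roughly 0, which suggests the thread has let go. The jar is still in its bay. Now a slow lift, watching for the jar's weight.

Request:
move_arm --motion '[{"offset": [0,0,0],"angular": [0,0,-4],"jaw": 0.04},{"offset": [0,0,-0.001],"angular": [0,0,-4],"jaw": 0.04},{"offset": [0,0,-0.002],"angular": [0,0,-4],"jaw": 0.04},{"offset": [0,0,-0.003],"angular": [0,0,-4],"jaw": 0.04},{"offset": [0,0,-0.004],"angular": [0,0,-4],"jaw": 0.04}]'

```text
time_s: 13.68
eef_pos: [592.5, 8.8, 81.4]
ee_rot: [-0.0, 0.25, 0.968, -0.0]
force: [-0.2, -0.3, -0.6]
grip_width: 0.583
```

```bash
python3 -c "
from h import *
st()"
```

```text
{'time_s': 13.675, 'joints': [-0.183, 0.623, 1.47, -0.0, 1.05, -1.248], 'eef_pos': [592.539, 8.77, 81.424], 'ee_rot': [-0.0, 0.25, 0.968, -0.0], 'force': [-0.214, -0.334, -0.628], 'wrist_torque': [-0.002, -0.03, -0.004], 'grip_width': 0.583}
```

The force is now -0.6 N, which is just the cap's own weight, so it's free. Lifting to about 2 cm above the mouth.

Request:
move_arm --motion '[{"offset": [0,0,-0.004],"angular": [0,0,0],"jaw": 0.04},{"offset": [0,0,-0.01],"angular": [0,0,0],"jaw": 0.04},{"offset": [0,0,-0.016],"angular": [0,0,0],"jaw": 0.04},{"offset": [0,0,-0.022],"angular": [0,0,0],"jaw": 0.04},{"offset": [0,0,-0.026],"angular": [0,0,0],"jaw": 0.04}]'

```text
time_s: 14.3
eef_pos: [592.8, 8.8, 108.2]
ee_rot: [0.0, 0.25, 0.968, 0.0]
force: [0.2, -0.1, -1.0]
grip_width: 0.587
```

Request:
move_arm --motion '[{"offset": [0,0,0],"angular": [0,0,0],"jaw": 0.04},{"offset": [0,0,0],"angular": [0,0,0],"jaw": 0.04},{"offset": [0,0,0],"angular": [0,0,0],"jaw": 0.04},{"offset": [0,0,0],"angular": [0,0,0],"jaw": 0.04}]'

```text
time_s: 14.8
eef_pos: [592.7, 8.8, 107.6]
ee_rot: [-0.0, 0.25, 0.968, -0.0]
force: [-1.1, -0.7, -0.5]
grip_width: 0.585
```

```bash
python3 -c "
from h import *
c=cam('wrist','w10');d=cam('side','s10');st()
print(proj(d,[[592.5,8.8,z] for z in(79,99,124)]),proj(c,[[592.5,8.8,z] for z in(79,99,124)]))
a=c['img'][60:400,100:560,::-1];p=proj(d,[[592.5,8.8,95]])[0].astype(int)
b=cv2.resize(d['img'][p[1]-50:p[1]+50,p[0]-45:p[0]+45,::-1],None,fx=3.4,fy=3.4,interpolation=3);print(p)
cv2.imwrite('pics/fin.png',np.hstack([a,cv2.convertScaleAbs(b,alpha=1.5)[:340]]))"
```

```text
{'time_s': 14.9, 'joints': [-0.183, 0.59, 1.449, 0.0, 1.103, -1.248], 'eef_pos': [592.733, 8.801, 107.634], 'ee_rot': [-0.0, 0.25, 0.968, -0.0], 'force': [0.371, 0.096, 0.038], 'wrist_torque': [-0.077, 0.022, -0.038], 'grip_width': 0.585}
[[322.01235228 206.8183212 ]
 [322.00862909 202.89765979]
 [322.00387159 197.88038917]] [[318.30670722 242.63009087]
 [318.35659478 259.7247989 ]
 [318.4382725  287.83381622]]
[322 203]
```

View pics/fin.png

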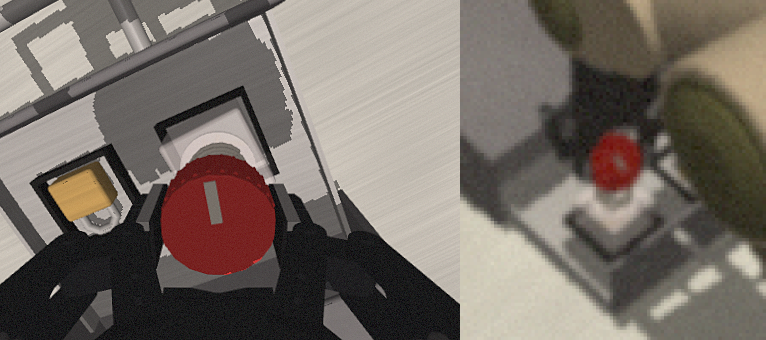

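The final view shows the cap held level at (317,284), with the jar's neck uncovered below and the jar seated in its rubber bay. The padlock is in its bay and the tray is out. The cap underside works out at z ≈ 97–99, about 2 cm above the mouth at 79. Handing in.

```bash
python3 -c "
from h import *
ctrl.finish_job();st()"
```

```text
the job is handed in; nothing more can be done
the job is handed in; nothing more can be done
```

The job is done and handed in at about 15 s of robot time. The tray is out, the cap is off, and the arm is holding it level about 2 cm above the jar's mouth.

- **Tray:** I gripped the bar handle and pulled 160 mm along the lockbox axis. It ended with 12 N pushing against the stop, then I released it.
- **Cap:** I turned it about 165° anticlockwise with an 80 N grip. The stripe stayed fixed relative to the fingers, so it did not slip. The wrist moment was 0.25–0.45 N m while turning and fell to about 0 once the thread let go.
- **Lift:** Once raised 4 mm, the only load was the cap's own weight (-0.6 N), so the jar was not lifted with it.
- **Last checks:** The tool pointed straight down at z = 107.6 mm, with the cap underside estimated at 97–99 mm and the mouth at 79 mm. The last pictures showed the jar and padlock in their bays and the tray still out.
- **Disagreements:** Camera and arm readings of the jar's axis differed by 2–3 mm, within what the grip could take. One move call was refused for a missing key; nothing moved and I resent it. The state reading after hand-in was refused, so the final second is unchecked.

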